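# Wedge the drooping tawa rack level

### The arm

A 6-joint arm with a two-finger parallel gripper is mounted at the origin on the work surface. World frame = base frame: x ahead of the robot, y to its left, z up, the work surface at z = 0. Lengths are in m, angles in rad, forces in N, time in s.
With the tool pointing down it reaches from about 0.4 to 0.925 m from the base axis. Payload 3.4 kg.
Tool frame: the origin (TCP) lies midway between the tips of the shut fingers; the grasp point (between the pads) lies robot.hold_point_z behind it (robot.hold_point_z is the distance from the TCP to the grasp point, in m); z points along the fingers, x is the direction in which the jaws open and shut, and the axes are right-handed (so a half turn about z gives the same grasp; the last joint's range is limited). The gripper opens to 85 mm and grips with 20 to 120 N. Pads are 22 mm wide; open, the fingers measure 114 mm over their backs; the gripper's body (76 mm by 85 mm) begins 54 mm behind the grasp point. The pads swing forward as they close: fully open they stand 13 mm farther back than shut.
Start: joints at [1.065, 0.307, 1.506, -0, 1.328, -0.073], TCP at [0.241, 0.522, 0.231] pointing down, gripper open.
Joint ranges: [-3.12, 3.12], [-1.05, 2.28], [0.14, 2.33], [-1.42, 4.57], [0.1, 2.73], [-2.68, 2.68]. Speed limits (rad/s): [2.57, 2.57, 3.14, 3.14, 3.14, 3.14].

### API

Orientations are given as a unit quaternion [w, x, y, z].
In Python, from station import robot gives the robot as it stands. The module is installed in compiled form; this text tells all that it offers.
- The arm moves only by the tool carry_out, never from a script. Its arguments are lists of equal length, an entry for each row: "hand": the gripper's target within -1 to 1 (fully open at 1, half-way at 0, shut at -1); "xyz": the shift along the tool's x, y, z in m, a list of three; "rot": the turn, a rotation vector about the tool's x, y, z in rad, a list of three. A call has 1 to 10 rows; each row shifts and turns the commanded pose from where the row before left it, along the tool's axes as they then stand; what a row does not reach is not made up. A row lasts 1/8 s, in which the tool goes at most 62.5 mm and 10.7 degrees, less where a joint would pass 70% of its speed; a pose out of reach is approached as far as the arm can. A call is refused whole if a number of a shift passes 0.0625 or a number of a turn 0.188, either way. A call with a gripper value outside its range is refused whole. The fingers move at their own pace and stop on an object; "grip_force" is the grip in N (left out, the last holds). Time passes only in rows, so rows that do not move let the fingers close. It gives the time, the measured TCP pose, the force and the opening at its end, in the units of the state.
- robot.get_obs(): the state, without advancing time (a new reading comes with each control period).
- robot.grab_frame(name): name is "scene" or "side" or "wrist"; returns the picture (384x512x3 uint8, red, green, blue); there is no depth.
- robot.calibration(name): a dict with "vertical_fov" (degrees; the focal length in pixels is half the picture's height over the tangent of half this angle, whatever the lens; pixels are square), "cx", "cy" (the principal point, pixels), "extrinsics" (4x4, takes a point from world to camera coordinates). Camera axes: x right, y down, z forward; pixel columns grow to the right and rows downward; lengths in m; the calibration is good to about 2 mm. A picture is of the moment at which its call begins: read the wrist's pose just before it. calibration takes no time and is no camera call; for the wrist camera it gives the pose at the moment of the call.
- robot.sign_off(): hands the job in, once; it reports no verdict.
The state is a dict: "t": time; "q": joint angles; "joint_vel": joint speeds; "effort": joint torques, N m; "ee_pos": TCP position; "orientation": TCP orientation; "force": force on the tool from outside, world axes, zero at the start; "torque": the same for the moment, N m; "gripper_width": finger opening in m.
Only numpy, scipy, OpenCV 4.12 (cv2) and the standard library are available. Lean on these libraries where they do the work, as an engineer would, in place of code of your own. Each camera call takes 0.05 s, during which the arm holds its last target. There are 200 camera calls.

### The job

The front of the tawa rack between the burners has dropped. Take the tapered wooden wedge, lay it flat on the counter and slide it thin end first, straight in under the middle of the rack's front bar, until the rack is level and pressed firmly up against its stop lips without play; feel for the stop and do not force it past that. Let go, leave the wedge in place and the rest of the counter undisturbed.

Things in the scene. Friction and masses are not known exactly. Their poses are not given: they have to be found in the camera images.
- rack: fixed base of the tawa rack: two steel rails 344 mm apart, four upright posts 64 mm tall. Origin on the counter exactly below the shelf's front lower edge, in the middle of its width; x points to the back of the rack (the way the wedge goes in), y to its left, z up. Nothing is in the wedge's way under the shelf for 200 mm behind the front edge.
- shelf: the rack's steel shelf with its round aluminium tawa, 0.8 to 1.1 kg, moving as one. Origin: middle of the front bar's front lower edge; x to the back, z up when level. The front bar is 290 mm wide (y), 22 mm deep, 10 mm thick; the tawa's handles reach 34 mm above the origin. Level, the edge is 16 to 21 mm above the counter (screw-adjusted posts: it differs from start to start); drooping, 8 mm lower.
- lip (a point): one of two stop lips at the front posts, over the bar's ends: its underside. The shelf, hinged 260 mm behind its front edge, hangs 0.032 rad front-down and lifts until level, where the lips stop it. Lifted off, it rests on the wedge with 4 to 6 N; at the lips this climbs steeply, in 2 to 3 mm of travel. Firmly up is 8 to 15 N; over 16 N bends the lips.
- wedge_mid (a point): centre of the tapered wooden wedge: 165 mm long (x), 36 mm wide (y), flat underside, 4 mm thick at the thin end (+x), rising evenly to 26 mm at the thick end (-x), an upright flat face; 90 g. Point 10 mm above the underside, half-way along; x to the thin end, z up. It lies left or right in front of the rack, thin end away from the robot; the block on the other side.
- wedge_tip (a point): the wedge's thin end: middle of its lower edge, on the underside; axes as the wedge. Friction under and over the wedge is not known exactly: the level push on it is roughly one and a half to three times the force between shelf and wedge. It locks by friction and stays when let go.
- tumbler: steel tumbler, 66 mm across, 75 mm tall; origin at the centre of its underside; leave it alone
- davara: shallow steel bowl (davara), 92 mm across, 42 mm tall; origin at the centre of its underside; leave it alone
- spatula: dosa spatula, all wood, 240 mm long, lying flat; origin at the centre of its underside; leave it alone
- jar: glass spice jar with steel cap, 64 mm across, 85 mm tall; origin at the centre of its underside; leave it alone
- dabba: round steel tin, 72 mm across, 70 mm tall; origin at the centre of its underside; leave it alone
- block: plain wooden block of even thickness, 95 x 36 x 28 mm, of the same wood as the wedge but not tapered: it is not the wedge; origin at the centre of its underside; leave it alone
Mind the look-alikes: they are no part of the job. What is shaped like the part that bears wedge_mid but red or turquoise is not meant.

How it is judged:
On the way, in this order (a step that is already met when the one before it is completed fails the run):
1. the wedge's thin end, flat on the counter, is under the middle of the drooping front bar (x of wedge_tip in the frame of rack above 0.005 m and angle between shelf's own z axis and vertical above 0.022 rad and height (world z) of wedge_tip below 0.006 m and y of wedge_tip in the frame of rack between -0.02 and 0.02 m), for 0.1 s.
2. the shelf is level, pressed up firmly by the wedge (angle between shelf's own z axis and vertical below 0.006 rad and contact force between wedge and shelf above 7 N), for 0.2 s.
At the end, for the whole second after the job is handed in: The shelf is level within 0.006 rad and the wedge, let go and at rest, flat on the counter within 0.03 rad, presses it up with more than 7 N; the thin end is within 20 mm of the rack's middle line and the wedge points straight in within 0.15 rad (all of step 2 and y of wedge_tip in the frame of rack between -0.02 and 0.02 m and angle between the x axis of wedge_mid and the x axis of rack, either way round below 0.15 rad and angle between wedge_mid's own z axis and vertical below 0.03 rad and linear speed of wedge below 0.01 m/s); the robot touches nothing.
It fails at once if the rack is forced: wedge and shelf press on each other with more than 16 N (contact force between wedge and shelf above 16 N).
It fails at once if another thing on the counter is shifted by more than 30 mm (distance of any of tumbler, davara, spatula, jar, dabba, block from where it was at the start of the episode above 0.03 m).
It also fails if it takes over 72 s, if anything falls off the work surface, if the arm or the gripper's body presses on something with over 40 N, if the wrist force passes 120 N, or if a joint passes its speed limit or range.

## Working session

There is one attempt and no reset: what is moved stays moved. The work goes in short steps, Python scripts to look and compute and a tool call to move; the robot and the scene stay as the last step left them, time stands still between calls to the robot, and variables do not carry over. Pictures are saved under pics/ and viewed, about 8 in all and at most 12, crops included, and the job is handed in when it is done.

Besides the shell and the picture viewer there is one more tool, called after ">>>" by a JSON object that holds its "api" and its "payload". carry_out: Moves the arm, as the interface text tells. Its arguments: {"type":"object","properties":{"hand":{"type":"array","items":{"type":"number"}},"xyz":{"type":"array","items":{"type":"array","items":{"type":"number"}}},"rot":{"type":"array","items":{"type":"array","items":{"type":"number"}}},"grip_force":{"type":"number"}},"required":["hand","xyz","rot"]}

```bash
mkdir -p pics
cat > h.py <<'E'
import numpy as np, cv2
from station import robot
def cal(n):
    c=robot.calibration(n); f=192/np.tan(np.radians(c["vertical_fov"])/2)
    return f,c["cx"],c["cy"],np.array(c["extrinsics"])
def ray(n,u,v,z,C=None):
    f,cx,cy,E=C or cal(n); R,t=E[:3,:3],E[:3,3]
    o=-R.T@t; d=R.T@np.array([(u-cx)/f,(v-cy)/f,1]); return o+d*(z-o[2])/d[2]
def proj(n,p,C=None):
    f,cx,cy,E=C or cal(n); q=E[:3,:3]@np.array(p)+E[:3,3]; return q[0]/q[2]*f+cx,q[1]/q[2]*f+cy
def snap(n,name):
    im=robot.grab_frame(n)[:,:,::-1].copy(); cv2.imwrite(f"pics/{name}.png",im); return im
E
python3 - <<'E'
from h import *
o=robot.get_obs(); print(o, robot.hold_point_z)
a=snap("scene","s0"); b=snap("side","d0")
for n in("scene","side"):
    f,cx,cy,E=cal(n); print(n,f,cx,cy,-E[:3,:3].T@E[:3,3],E[2,:3])
cv2.imwrite("pics/s0b.png",cv2.resize(a,(800,600),interpolation=cv2.INTER_CUBIC))
cv2.imwrite("pics/d0b.png",cv2.resize(b,(800,600),interpolation=cv2.INTER_CUBIC))
E
```

```text
{'t': 0.0, 'q': array([ 1.06546657e+00,  3.07532369e-01,  1.50765329e+00,  1.25506611e-05,
        1.32842695e+00, -7.34687499e-02]), 'joint_vel': array([ 6.15912391e-06,  1.09170774e-03, -9.11323320e-04,  7.52142309e-04,
       -1.14140276e-03, -1.90735038e-04]), 'effort': array([-6.84539882e-04, -4.57549775e+01, -2.51917863e+01,  2.31023832e-04,
        1.28597813e-02, -2.62287855e-06]), 'ee_pos': array([0.24033597, 0.52159504, 0.23041191]), 'orientation': array([ 4.75304562e-04,  8.42188508e-01,  5.39182248e-01, -8.91171454e-04]), 'force': array([ 0.20299945, -0.26693901, -0.03772101]), 'torque': array([ 0.02611485, -0.05733354, -0.03887072]), 'gripper_width': 0.08519748335733258} 0.0187
scene 489.62189926912356 258.18814825489585 194.68672242204954 [ 1.83111717 -0.39871128  1.2161689 ] [-0.746748    0.14243175 -0.64967732]
side 405.7108484354537 257.34901321402094 181.7512361464342 [ 0.33465736 -1.24418259  1.10286467] [ 0.11930352  0.71634162 -0.68747462]
```

View pics/s0b.png

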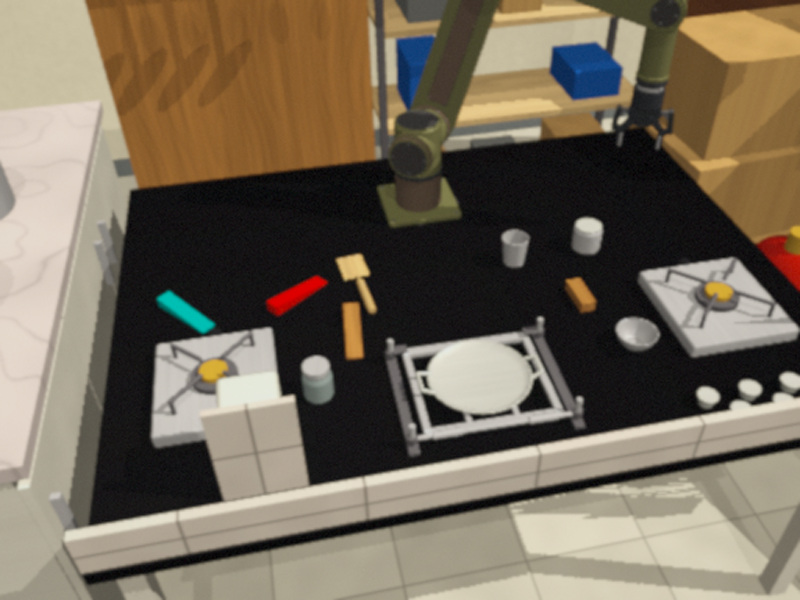

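View pics/d0b.png

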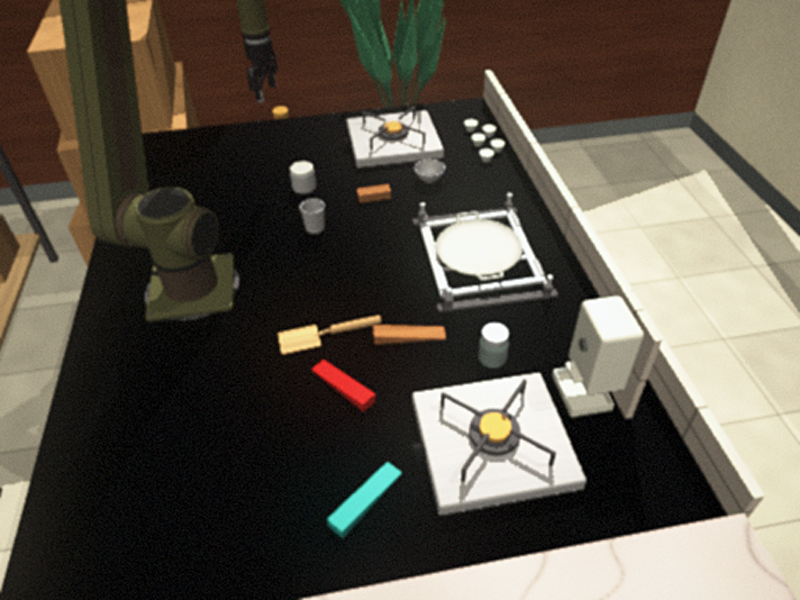

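The scene picture (at 1.5625x scale) shows two brown wooden pieces. The long one at scene (352,330) / side (409,334) fits the 165 mm wedge. The short one at scene (580,294) / side (374,193) fits the 95 mm block. The red piece (297,295) and the turquoise one (185,312) are decoys. The rack's front bar runs from about (388,345) to (545,325). Next I confirm this in enlarged crops.

Run:
```python
from h import *
a=cv2.imread("pics/s0.png");b=cv2.imread("pics/d0.png")
cv2.imwrite("pics/s1.png",cv2.resize(a[155:305,190:390],None,fx=4,fy=4,interpolation=cv2.INTER_CUBIC))
cv2.imwrite("pics/d1.png",cv2.resize(b[110:248,180:364],None,fx=4.348,fy=4.348,interpolation=cv2.INTER_CUBIC))
```

```text
(no output)
```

View pics/s1.png

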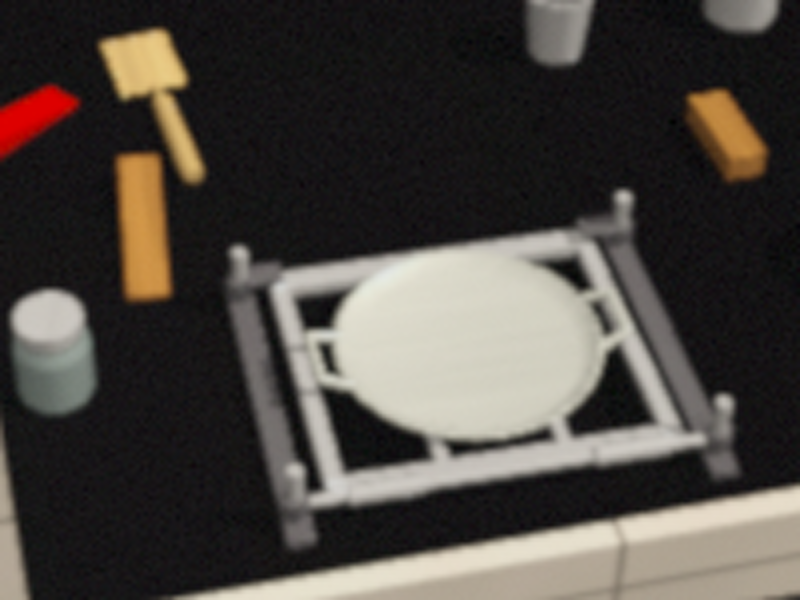

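View pics/d1.png

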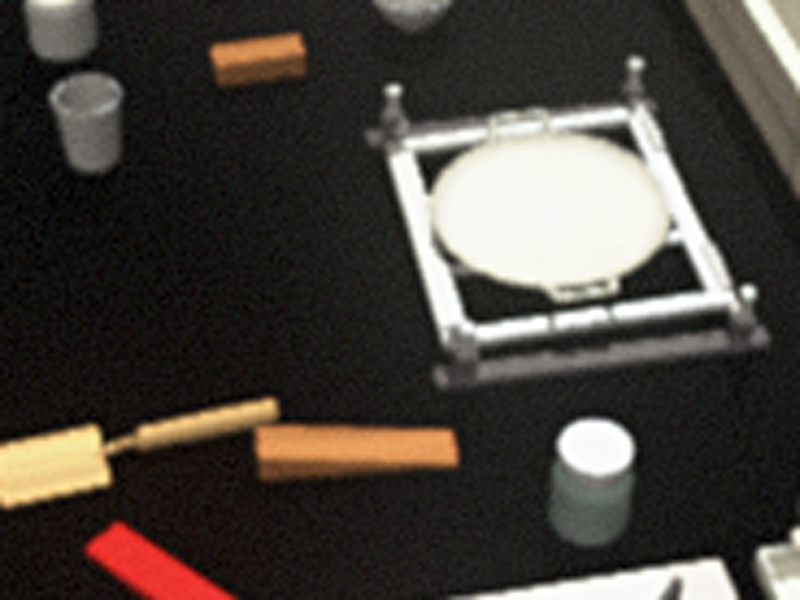

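In the crops, the scene piece at (116-171, 152-300) tapers in the side view, from thick at (257,453) to thin at (457,463), so it is the wedge. The block at scene (727,135) has even thickness. Post tops in scene: (238,252), (623,197), (294,470), (723,402). Post tops in side: (393,92), (635,66), (748,294), with the front-right one near (457,330).

Run:
```python
from h import *
np.set_printoptions(precision=4,suppress=True)
S=lambda x,y:(190+(x-1.5)/4,155+(y-1.5)/4)
D=lambda x,y:(180+(x-1.7)/4.348,110+(y-1.7)/4.348)
def p(l,n,xy,z): print(l,ray(n,*(S if n=="scene" else D)(*xy),z))
for l,n,xy,z in [("FR","scene",(238,250),.064),("FL","scene",(623,195),.064),("BR","scene",(294,468),.064),("BL","scene",(723,400),.064),
("FL","side",(393,90),.064),("BL","side",(635,63),.064),("BR","side",(748,291),.064),("FR","side",(459,329),.064),
("wthinR","scene",(128,300),0),("wthinL","scene",(171,297),0),("wthickR","scene",(116,155),.026),("wthickL","scene",(160,153),.026),
("wthickR","side",(259,480),0),("wthinR","side",(458,467),0),("wthickL","side",(256,427),.026),("wthinL","side",(456,430),.004),
("barFR","scene",(275,279),.022),("barFL","scene",(575,232),.022),("barFL","side",(388,148),.022),("barFR","side",(443,340),.022),
("spatEnd","scene",(196,184),0.005),("spatEnd","side",(278,410),.005),("spatEndR","side",(275,420),.0),
("jar","side",(592,540),0),("jartop","scene",(49,310),.085),("block","scene",(737,180),0),("tumblertop","side",(87,90),.075)]: p(l,n,xy,z)
```

```text
FR [ 0.616  -0.2007  0.064 ]
FL [0.6226 0.1442 0.064 ]
BR [ 0.8648 -0.2052  0.064 ]
BL [0.8711 0.139  0.064 ]
FL [0.626  0.1439 0.064 ]
BL [0.8728 0.1394 0.064 ]
BR [ 0.8673 -0.2034  0.064 ]
FR [ 0.6121 -0.2005  0.064 ]
wthinR [ 0.5901 -0.2968  0.    ]
wthinL [ 0.5949 -0.2591  0.    ]
wthickR [ 0.422  -0.2813  0.026 ]
wthickL [ 0.4285 -0.2404  0.026 ]
wthickR [ 0.4259 -0.2791  0.    ]
wthinR [ 0.5906 -0.2971  0.    ]
wthickL [ 0.4299 -0.2436  0.026 ]
wthinL [ 0.5975 -0.2596  0.004 ]
barFR [ 0.6155 -0.1689  0.022 ]
barFL [0.6163 0.1055 0.022 ]
barFL [0.6135 0.1067 0.022 ]
barFR [ 0.6064 -0.169   0.022 ]
spatEnd [ 0.456  -0.2118  0.005 ]
spatEnd [ 0.4532 -0.2081  0.005 ]
spatEndR [ 0.4494 -0.2146  0.    ]
jar [ 0.6777 -0.3935  0.    ]
jartop [ 0.6739 -0.3689  0.085 ]
block [0.5594 0.2851 0.    ]
tumblertop [0.3286 0.1898 0.075 ]
```

>>> {"api": "carry_out", "payload": {"hand": [0.5,0.5,0.5,0.5,0.5,0.5,0.5,0.5,0.5,0.5], "xyz": [[0,0,0],[0,0,0],[-0.0542,0.0235,0],[-0.0542,0.0235,0],[-0.0542,0.0235,0],[-0.0542,0.0235,0],[-0.0542,0.0235,0],[-0.0542,0.0235,0],[-0.0542,0.0235,0],[-0.0542,0.0235,0]], "rot": [[0,0,-0.164],[0,0,-0.164],[0,0,0],[0,0,0],[0,0,0],[0,0,0],[0,0,0],[0,0,0],[0,0,0],[0,0,0]]}}

```text
t: 1.35
ee_pos: [0.3828, 0.0697, 0.2313]
orientation: [0.0, 0.743, 0.67, 0.0]
force: [1.3, 0.5, 0.5]
gripper_width: 0.0641
```

>>> {"api": "carry_out", "payload": {"hand": [0.5,0.5,0.5,0.5,0.5,0.5,0.5,0.5], "xyz": [[-0.0542,0.0235,0],[-0.0542,0.0235,0],[-0.0542,0.0235,0],[-0.0542,0.0235,0],[-0.0542,0.0235,0],[-0.0542,0.0235,0],[0,0,0],[0,0,0]], "rot": [[0,0,0],[0,0,0],[0,0,0],[0,0,0],[0,0,0],[0,0,0],[0,0,0],[0,0,0]]}}

```text
t: 2.35
ee_pos: [0.4885, -0.2661, 0.2304]
orientation: [-0.001, 0.743, 0.669, -0.0]
force: [-1.1, 0.4, -0.8]
gripper_width: 0.0637
```

```bash
cat >> h.py <<'E'
from scipy.spatial.transform import Rotation as Ro
def goto(p,yaw=None):
    "tool-frame shift to world p and tool-z turn to yaw (shift is in the present axes)"
    o=robot.get_obs(); w,x,y,z=o["orientation"]; R=Ro.from_quat([x,y,z,w]).as_matrix()
    cy=np.arctan2(R[1,0],R[0,0])
    print("pos",np.round(o["ee_pos"],4),"yaw",round(cy,4),"tilt",np.round(R[:2,2],4),"F",np.round(o["force"],2),"w",round(o["gripper_width"],4),"t",round(o["t"],2))
    print("shift",np.round(R.T@(np.array(p)-o["ee_pos"]),4), "turn", None if yaw is None else round(-(yaw-cy),4))
E
python3 - <<'E'
from h import *
goto([.488,-.267,.004],1.466)
im=snap("wrist","w0")
for P in ([.428,-.261,.026],[.5935,-.278,.004],[.455,-.211,.005]): print(proj("wrist",P))
E
```

```text
pos [ 0.4885 -0.2661  0.2304] yaw 1.4661 tilt [-0.0019  0.0018] F [-1.09  0.39 -0.84] w 0.0637 t 2.35
shift [-1.300e-03  1.000e-04  2.264e-01] turn 0.0001
(np.float64(252.52810901130803), np.float64(116.39118721622684))
(np.float64(252.80974303464785), np.float64(232.1204056060877))
(np.float64(293.00336734182326), np.float64(132.4971143613398))
```

View pics/w0.png

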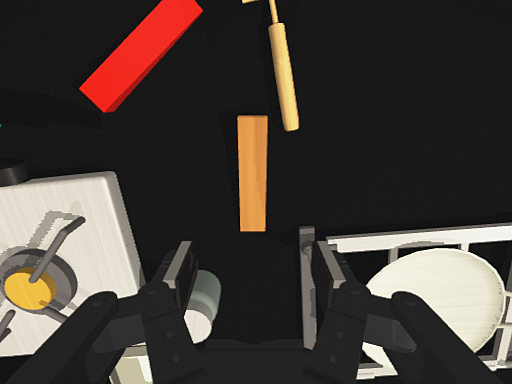

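The wrist picture shows the wedge from (252,116) to (253,231), exactly as predicted, with the spatula's end at (291,128) clear of the fingers. Now I go down and grip.

>>> {"api": "carry_out", "payload": {"hand": [0.5,0.5,0.5,0.5,0.5,0.5,0.5,0.5,0.5,0.5], "xyz": [[-0.0013,0,0.05],[0,0,0.05],[0,0,0.04],[0,0,0.03],[0,0,0.02],[0,0,0.015],[0,0,0.01],[0,0,0.007],[0,0,0.004],[0,0,0]], "rot": [[0,0,0],[0,0,0],[0,0,0],[0,0,0],[0,0,0],[0,0,0],[0,0,0],[0,0,0],[0,0,0],[0,0,0]]}}

```text
t: 3.65
ee_pos: [0.4892, -0.268, 0.0054]
orientation: [0.0, 0.743, 0.669, 0.0]
force: [-0.4, 1.5, -0.3]
gripper_width: 0.0636
```

>>> {"api": "carry_out", "payload": {"hand": [-1,-1,-1,-1,-1,-1,-1,-1], "xyz": [[0,0,0],[0,0,0],[0,0,0],[0,0,0],[0,0,0],[0,0,0],[0,0,0],[0,0,0]], "rot": [[0,0,0],[0,0,0],[0,0,0],[0,0,0],[0,0,0],[0,0,0],[0,0,0],[0,0,0]], "grip_force": 30}}

```text
t: 4.65
ee_pos: [0.4894, -0.2681, 0.0059]
orientation: [0.0, 0.743, 0.669, 0.0]
force: [-1.2, 0.5, 5.6]
gripper_width: 0.0351
```

Run:
```python
from h import *
goto([.488,-.267,.1],1.466)
```

```text
pos [ 0.4894 -0.2681  0.0059] yaw 1.467 tilt [ 0.0008 -0.0006] F [-1.17  0.49  5.55] w 0.0351 t 4.65
shift [ 0.0009 -0.0015 -0.0941] turn 0.001
```

>>> {"api": "carry_out", "payload": {"hand": [-1,-1,-1,-1,-1,-1,-1,-1,-1,-1], "xyz": [[0,0,-0.01],[0,0,-0.03],[0,0,-0.02],[0,-0.019,0],[0.05,0,0],[0.05,0,0],[0.05,0,0],[0.05,0,0],[0.042,0,0],[0,0,0]], "rot": [[0,0,0],[0,0,0],[0,0,0],[0,0,-0.086],[0,0,0],[0,0,0],[0,0,0],[0,0,0],[0,0,0],[0,0,0]]}}

```text
t: 5.9
ee_pos: [0.4739, -0.0214, 0.0655]
orientation: [-0.0, 0.712, 0.702, -0.0]
force: [-0.2, -0.1, -1.0]
gripper_width: 0.0352
```

Run:
```python
from h import *
goto([.470,-.026,.012],1.553)
im=snap("wrist","w1"); print([np.round(x,4) for x in cal("wrist")])
for P in ([.612,-.0285,0.02],[.612,-.1735,.02],[.612,.1165,.02]): print(proj("wrist",P))
snap("side","d2"); snap("scene","s2")
cv2.imwrite("pics/w1b.png",cv2.resize(im,(800,600),interpolation=cv2.INTER_CUBIC))
```

```text
pos [ 0.4739 -0.0214  0.0655] yaw 1.5572 tilt [-0.0008  0.0006] F [-0.15 -0.09 -1.05] w 0.0352 t 5.9
shift [-0.0047 -0.0038  0.0535] turn 0.0042
[np.float64(279.6191), np.float64(253.7946), np.float64(191.6371), array([[ 1.380e-02,  9.999e-01, -5.000e-04,  1.670e-02],
       [ 9.448e-01, -1.290e-02,  3.274e-01, -4.365e-01],
       [ 3.274e-01, -5.000e-03, -9.449e-01,  6.920e-02],
       [ 0.000e+00,  0.000e+00,  0.000e+00,  1.000e+00]])]
(np.float64(250.0333247349058), np.float64(357.36744957287453))
(np.float64(88.8757592873038), np.float64(358.96357189830803))
(np.float64(412.1244062997134), np.float64(355.7620816007244))
```

View pics/w1b.png

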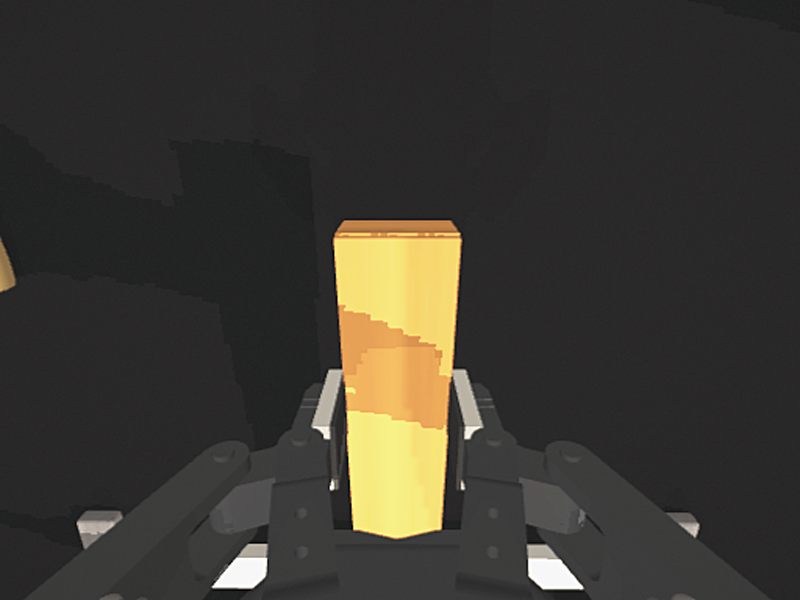

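The wedge is held straight, from (397,230) to (397,535). The post tops at (100,525) and (682,525) are symmetric about column 391, so the middle line is right. The bar's front edge is at row 545.

Run:
```python
from h import *
for u,v,z in((255,545,.02),(540,545,.02),(240,557,.02),(100,514,.064),(682,514,.064),(397,219,.069),(397,238,.086)): print(ray("wrist",(u-.28)/1.5625,(v-.28)/1.5625,z))
b=cv2.imread("pics/d2.png")
cv2.imwrite("pics/d2c.png",cv2.resize(b[110:215,210:350],None,fx=5.7,fy=5.7,interpolation=cv2.INTER_CUBIC))
```

```text
[ 0.60096391 -0.10728942  0.02      ]
[0.60349976 0.05413029 0.02      ]
[ 0.6098597  -0.11700662  0.02      ]
[ 0.53344357 -0.15087301  0.064     ]
[0.53731695 0.09422346 0.064     ]
[ 0.41108411 -0.02366534  0.069     ]
[ 0.41382596 -0.0237032   0.086     ]
```

View pics/d2c.png

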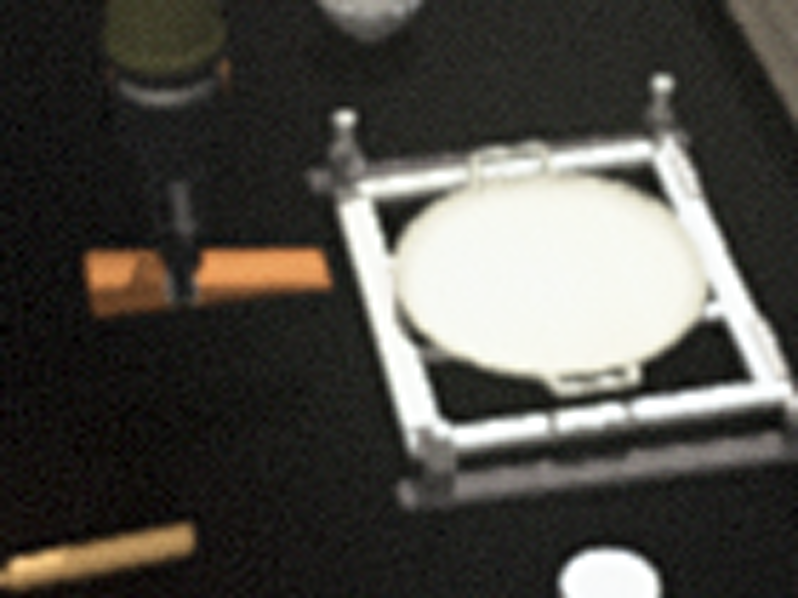

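>>> {"api": "carry_out", "payload": {"hand": [-1,-1,-1,-1,-1,-1,-1,-1,-1,-1], "xyz": [[-0.0045,-0.0035,0],[0,0,0.03],[0,0,0.018],[0,0,0.008],[0,0,0.003],[0,0,0],[0,0.01,0],[0,0.012,0],[0,0.012,0],[0,0,0]], "rot": [[0,0,0.004],[0,0,0],[0,0,0],[0,0,0],[0,0,0],[0,0,0],[0,0,0],[0,0,0],[0,0,0],[0,0,0]]}}

```text
t: 7.3
ee_pos: [0.5073, -0.0293, 0.0066]
orientation: [0.001, 0.715, 0.699, 0.001]
force: [0.7, -0.2, -1.0]
gripper_width: 0.035
```

Run:
```python
from h import *
goto([.526,-.027,.006],1.553)
```

```text
pos [ 0.5073 -0.0293  0.0066] yaw 1.5494 tilt [ 0.0026 -0.0004] F [ 0.71 -0.22 -0.98] w 0.035 t 7.3
shift [0.0027 0.0186 0.0006] turn -0.0036
```

>>> {"api": "carry_out", "payload": {"hand": [-1,-1,-1,-1,-1,-1], "xyz": [[0.002,0.004,0.0005],[0,0.005,0],[0,0.005,0],[0,0.004,0],[0,0,0],[0,0,0]], "rot": [[0,0,-0.003],[0,0,0],[0,0,0],[0,0,0],[0,0,0],[0,0,0]]}}

```text
t: 8.05
ee_pos: [0.5231, -0.0274, 0.0059]
orientation: [0.0, 0.714, 0.7, 0.0]
force: [-1.3, 0.4, 2.6]
gripper_width: 0.0352
```

Run:
```python
from h import *
goto([.526,-.027,.006],1.553)
a=snap("scene","s3");b=snap("side","d3")
A=cv2.resize(a[200:260,240:360],None,fx=6.6,fy=5,interpolation=cv2.INTER_CUBIC)
B=cv2.resize(b[120:190,230:320],None,fx=4.2,fy=4.2,interpolation=cv2.INTER_CUBIC)
A=cv2.resize(a[195:265,250:340],None,fx=4.2,fy=4.2,interpolation=cv2.INTER_CUBIC)
cv2.imwrite("pics/c3.png",np.hstack([A,B]))
```

```text
pos [ 0.5231 -0.0274  0.0059] yaw 1.552 tilt [0.0003 0.0001] F [-1.26  0.38  2.62] w 0.0352 t 8.05
shift [ 0.0004  0.0029 -0.0001] turn -0.001
```

View pics/c3.png

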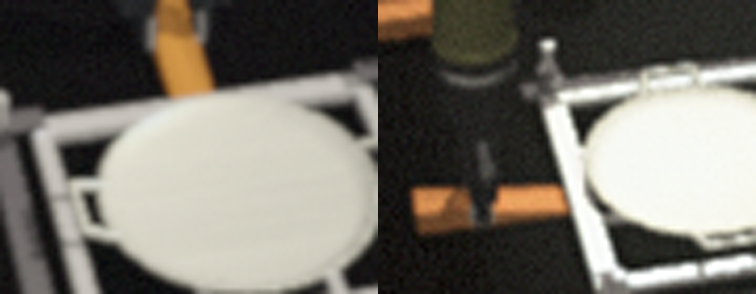

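Run:
```python
from h import *
for x,y,z in((169,97,.01),(213,92,.012),(34,125,.022),(362,76,.022)): print(ray("scene",250+x/4.2,195+y/4.2,z))
for x,y,z in((566,215,.007),(543,99,.02),(601,291,.02)): print(ray("side",230+(x-378)/4.2,120+y/4.2,z))
```

```text
[ 0.5971301  -0.04863489  0.01      ]
[ 0.60155965 -0.01108911  0.012     ]
[ 0.61715561 -0.17025671  0.022     ]
[0.62096325 0.11453129 0.022     ]
[ 0.60489107 -0.05515839  0.007     ]
[0.6159805  0.10932314 0.02      ]
[ 0.61109145 -0.17610494  0.02      ]
```

The wedge enters under the bar near its middle: scene crop (169-213, 95), bar middle y -0.028 against wedge centre y -0.030. I now let go, back off straight, close the fingers partway and push on the thick face.

>>> {"api": "carry_out", "payload": {"hand": [0.5,0.5,0.5,0.5,0.5,0.5,0.5,0.5,0.5,0.5], "xyz": [[0,0,0],[0,0,0],[0,0,0],[0,-0.01,0],[0,-0.02,0],[0,-0.025,0],[0,-0.02,0],[0,-0.012,0],[0,0,0],[0,0,0]], "rot": [[0,0,0],[0,0,0],[0,0,0],[0,0,0],[0,0,0],[0,0,0],[0,0,0],[0,0,0],[0,0,0],[0,0,0]]}}

```text
t: 9.4
ee_pos: [0.4374, -0.0261, 0.006]
orientation: [0.001, 0.714, 0.7, 0.001]
force: [0.7, -0.5, -0.4]
gripper_width: 0.0639
```

>>> {"api": "carry_out", "payload": {"hand": [-0.7,-0.7,-0.7,-0.7,-0.7,-0.7], "xyz": [[0,0,0],[0,0,0],[0,0,0],[0,0,0],[0,0,0],[0,0,0]], "rot": [[0,0,0],[0,0,0],[0,0,0],[0,0,0],[0,0,0],[0,0,0]]}}

```text
t: 10.15
ee_pos: [0.436, -0.0259, 0.0058]
orientation: [-0.0, 0.714, 0.7, -0.0]
force: [-0.2, -0.4, -0.4]
gripper_width: 0.0125
```

Run:
```python
from h import *
goto([.45,-.0255,.006],1.553)
im=snap("wrist","w4")
cv2.imwrite("pics/w4b.png",cv2.resize(im,(640,480)))
```

```text
pos [ 0.436  -0.0259  0.0058] yaw 1.552 tilt [-0. -0.] F [-0.22 -0.41 -0.39] w 0.0125 t 10.15
shift [ 0.0006  0.014  -0.0002] turn -0.001
```

View pics/w4b.png

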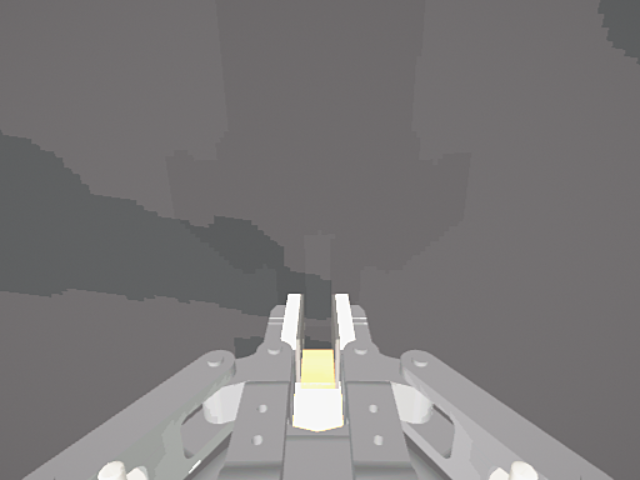

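The gripper is centred behind the wedge: yellow face at column 318, post tops at 115 and 520 symmetric about it. Start pushing.

>>> {"api": "carry_out", "payload": {"hand": [-0.7,-0.7,-0.7,-0.7,-0.7,-0.7,-0.7,-0.7], "xyz": [[0,0.003,0],[0,0.003,0],[0,0.003,0],[0,0.003,0],[0,0.003,0],[0,0.003,0],[0,0.002,0],[0,0.002,0]], "rot": [[0,0,0],[0,0,0],[0,0,0],[0,0,0],[0,0,0],[0,0,0],[0,0,0],[0,0,0]]}}

```text
t: 11.2
ee_pos: [0.4581, -0.0262, 0.0058]
orientation: [-0.0, 0.714, 0.7, -0.0]
force: [0.6, -0.3, -0.6]
gripper_width: 0.0128
```

>>> {"api": "carry_out", "payload": {"hand": [-0.7,-0.7,-0.7,-0.7], "xyz": [[0,0.002,0],[0,0.002,0],[0,0.002,0],[0,0.002,0]], "rot": [[0,0,0],[0,0,0],[0,0,0],[0,0,0]]}}

```text
t: 11.7
ee_pos: [0.4661, -0.0264, 0.0058]
orientation: [-0.0, 0.714, 0.7, -0.0]
force: [-1.2, -0.4, 0.7]
gripper_width: 0.0128
```

>>> {"api": "carry_out", "payload": {"hand": [-0.7,-0.7,-0.7,-0.7], "xyz": [[0,0.002,0],[0,0.002,0],[0,0.002,0],[0,0.002,0]], "rot": [[0,0,0],[0,0,0],[0,0,0],[0,0,0]]}}

```text
t: 12.2
ee_pos: [0.4741, -0.0266, 0.0058]
orientation: [-0.0, 0.714, 0.7, -0.0]
force: [0.2, 0.7, -0.3]
gripper_width: 0.0128
```

>>> {"api": "carry_out", "payload": {"hand": [-0.7,-0.7,-0.7,-0.7], "xyz": [[0,0.002,0],[0,0.002,0],[0,0.002,0],[0,0.002,0]], "rot": [[0,0,0],[0,0,0],[0,0,0],[0,0,0]]}}

```text
t: 12.7
ee_pos: [0.4821, -0.0267, 0.0058]
orientation: [-0.0, 0.714, 0.7, -0.0]
force: [-0.3, 0.2, -0.1]
gripper_width: 0.0131
```

>>> {"api": "carry_out", "payload": {"hand": [-0.7,-0.7,-0.7], "xyz": [[0,0.002,0],[0,0.002,0],[0,0.002,0]], "rot": [[0,0,0],[0,0,0],[0,0,0]]}}

```text
t: 13.08
ee_pos: [0.4862, -0.0267, 0.0057]
orientation: [-0.001, 0.714, 0.7, -0.001]
force: [-5.9, -0.1, 3.4]
gripper_width: 0.0131
```

>>> {"api": "carry_out", "payload": {"hand": [-0.7,-0.7,-0.7], "xyz": [[0,0.002,0],[0,0.002,0],[0,0.002,0]], "rot": [[0,0,0],[0,0,0],[0,0,0]]}}

```text
t: 13.45
ee_pos: [0.4869, -0.0264, 0.0051]
orientation: [-0.005, 0.714, 0.701, -0.004]
force: [-13.0, -1.0, 9.8]
gripper_width: 0.0125
```

>>> {"api": "carry_out", "payload": {"hand": [-0.7,-0.7,-0.7], "xyz": [[0,0.002,0],[0,0.002,0],[0,0.002,0]], "rot": [[0,0,0],[0,0,0],[0,0,0]]}}

```text
t: 13.82
ee_pos: [0.4895, -0.026, 0.0047]
orientation: [-0.007, 0.714, 0.701, -0.006]
force: [-16.1, -0.4, 12.0]
gripper_width: 0.0128
```

>>> {"api": "carry_out", "payload": {"hand": [-0.7,-0.7,-0.7], "xyz": [[0,0.002,0],[0,0.002,0],[0,0.002,0]], "rot": [[0,0,0],[0,0,0],[0,0,0]]}}

```text
t: 14.2
ee_pos: [0.4956, -0.026, 0.0047]
orientation: [-0.007, 0.714, 0.701, -0.006]
force: [-16.8, 0.2, 11.8]
gripper_width: 0.0127
```

Force came on at TCP x about 0.486, so the wedge met the bar there and level should come about 60 mm later, near 0.546. The tool also presses down on the wedge face (Fz 12 N), so I raise the command a little to relieve that.

>>> {"api": "carry_out", "payload": {"hand": [-0.7,-0.7,-0.7], "xyz": [[0,0.002,-0.0015],[0,0.002,-0.0015],[0,0.002,-0.001]], "rot": [[0,0,0],[0,0,0],[0,0,0]]}}

```text
t: 14.58
ee_pos: [0.5066, -0.0266, 0.0083]
orientation: [-0.004, 0.714, 0.7, -0.003]
force: [-6.9, -0.4, -2.0]
gripper_width: 0.0126
```

>>> {"api": "carry_out", "payload": {"hand": [-0.7,-0.7,-0.7], "xyz": [[0,0.002,0],[0,0.002,0],[0,0.002,0]], "rot": [[0,0,0],[0,0,0],[0,0,0]]}}

```text
t: 14.95
ee_pos: [0.5127, -0.0267, 0.0082]
orientation: [-0.004, 0.714, 0.7, -0.003]
force: [-7.4, 0.3, -2.9]
gripper_width: 0.0128
```

>>> {"api": "carry_out", "payload": {"hand": [-0.7,-0.7,-0.7], "xyz": [[0,0.002,0.001],[0,0.002,0],[0,0.002,0]], "rot": [[0,0,0],[0,0,0],[0,0,0]]}}

```text
t: 15.32
ee_pos: [0.5188, -0.0268, 0.0071]
orientation: [-0.004, 0.714, 0.7, -0.003]
force: [-7.5, 1.3, -4.1]
gripper_width: 0.013
```

>>> {"api": "carry_out", "payload": {"hand": [-0.7,-0.7,-0.7], "xyz": [[0,0.002,0],[0,0.002,0],[0,0.002,0]], "rot": [[0,0,0],[0,0,0],[0,0,0]]}}

```text
t: 15.7
ee_pos: [0.5249, -0.027, 0.0071]
orientation: [-0.004, 0.714, 0.7, -0.003]
force: [-6.2, -0.8, -3.5]
gripper_width: 0.0127
```

>>> {"api": "carry_out", "payload": {"hand": [-0.7,-0.7], "xyz": [[0,0.002,0.001],[0,0.002,0]], "rot": [[0,0,0],[0,0,0]]}}

```text
t: 15.95
ee_pos: [0.5289, -0.0271, 0.006]
orientation: [-0.004, 0.714, 0.7, -0.003]
force: [-5.9, 0.0, -4.4]
gripper_width: 0.013
```

>>> {"api": "carry_out", "payload": {"hand": [-0.7,-0.7], "xyz": [[0,0.0015,0],[0,0.0015,0]], "rot": [[0,0,0],[0,0,0]]}}

```text
t: 16.2
ee_pos: [0.5321, -0.0271, 0.0061]
orientation: [-0.004, 0.714, 0.7, -0.003]
force: [-6.1, -0.2, -4.3]
gripper_width: 0.0129
```

>>> {"api": "carry_out", "payload": {"hand": [-0.7,-0.7], "xyz": [[0,0.0015,0],[0,0.0015,0]], "rot": [[0,0,0],[0,0,0]]}}

```text
t: 16.45
ee_pos: [0.5351, -0.0272, 0.0061]
orientation: [-0.004, 0.714, 0.7, -0.003]
force: [-6.0, -0.0, -2.7]
gripper_width: 0.0127
```

Fz stays at about -3.5 N while z follows the command, so the fingers have probably lifted the wedge's thick end slightly. I lower it until the counter carries it.

>>> {"api": "carry_out", "payload": {"hand": [-0.7,-0.7,-0.7], "xyz": [[0,0,0.0007],[0,0,0.0007],[0,0,0]], "rot": [[0,0,0],[0,0,0],[0,0,0]]}}

```text
t: 16.82
ee_pos: [0.5355, -0.0272, 0.0048]
orientation: [-0.003, 0.714, 0.7, -0.003]
force: [-5.2, 0.6, -2.7]
gripper_width: 0.0126
```

Run:
```python
from h import *
goto([.546,-.027,.006],1.553)
b=snap("side","d5"); cv2.imwrite("pics/d5c.png",cv2.resize(b[130:190,230:310],None,fx=10,fy=10,interpolation=cv2.INTER_CUBIC))
```

```text
pos [ 0.5355 -0.0272  0.0048] yaw 1.5521 tilt [-0.0086  0.001 ] F [-5.16  0.58 -2.69] w 0.0126 t 16.82
shift [ 0.0004  0.0105 -0.0013] turn -0.0009
```

View pics/d5c.png

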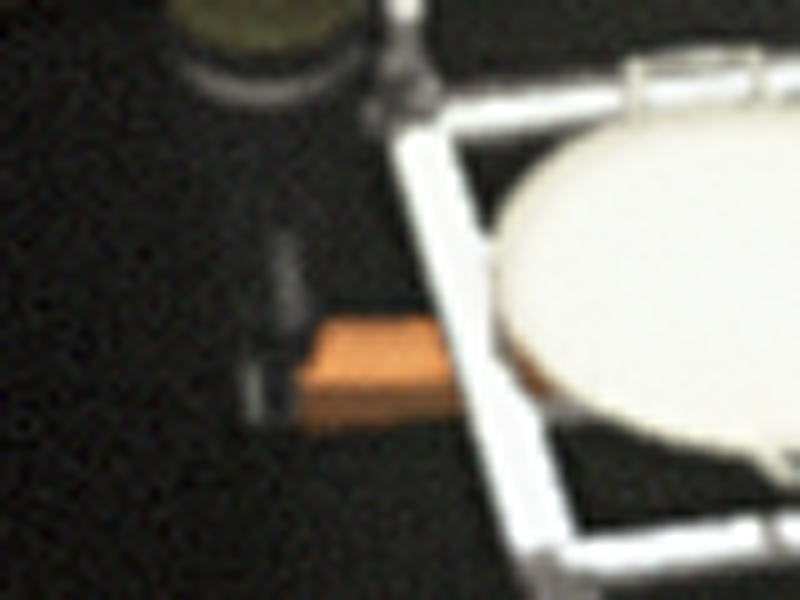

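The side crop shows the wedge's thick end at (300,430) in front of the bar with the finger behind it. I back off so the wedge settles flat, then push again from a slightly higher command.

>>> {"api": "carry_out", "payload": {"hand": [-0.7,-0.7,-0.7,-0.7], "xyz": [[0,-0.005,0],[0,-0.005,0],[0,0,0],[0,0,0]], "rot": [[0,0,0],[0,0,0],[0,0,0],[0,0,0]]}}

```text
t: 17.38
ee_pos: [0.5308, -0.0277, 0.0068]
orientation: [0.001, 0.714, 0.7, 0.0]
force: [-0.1, 0.8, -1.2]
gripper_width: 0.0127
```

>>> {"api": "carry_out", "payload": {"hand": [-0.7,-0.7,-0.7,-0.7], "xyz": [[0,0.0025,-0.001],[0,0.0025,0],[0,0.0025,0],[0,0,0]], "rot": [[0,0,0],[0,0,0],[0,0,0],[0,0,0]]}}

```text
t: 17.88
ee_pos: [0.5356, -0.0276, 0.0071]
orientation: [-0.001, 0.714, 0.701, -0.001]
force: [-5.9, -0.7, 3.7]
gripper_width: 0.013
```

>>> {"api": "carry_out", "payload": {"hand": [-0.7,-0.7,-0.7,-0.7], "xyz": [[0,0.001,0],[0,0.001,0],[0,0.001,0],[0,0.001,0]], "rot": [[0,0,0],[0,0,0],[0,0,0],[0,0,0]]}}

```text
t: 18.38
ee_pos: [0.5356, -0.0275, 0.0068]
orientation: [-0.004, 0.714, 0.701, -0.004]
force: [-11.3, -1.1, 9.1]
gripper_width: 0.0128
```

>>> {"api": "carry_out", "payload": {"hand": [-0.7,-0.7,-0.7], "xyz": [[0,0,-0.0005],[0,0,-0.0005],[0,0,0]], "rot": [[0,0,0],[0,0,0],[0,0,0]]}}

```text
t: 18.75
ee_pos: [0.5369, -0.0274, 0.007]
orientation: [-0.003, 0.714, 0.7, -0.003]
force: [-7.5, -0.7, -1.5]
gripper_width: 0.013
```

>>> {"api": "carry_out", "payload": {"hand": [-0.7,-0.7,-0.7], "xyz": [[0,0.0005,0],[0,0.0005,0],[0,0,0]], "rot": [[0,0,0],[0,0,0],[0,0,0]]}}

```text
t: 19.12
ee_pos: [0.5369, -0.0273, 0.0069]
orientation: [-0.004, 0.714, 0.7, -0.003]
force: [-8.7, -0.6, 0.7]
gripper_width: 0.013
```

>>> {"api": "carry_out", "payload": {"hand": [-0.7,-0.7,-0.7], "xyz": [[0,0.0007,0],[0,0.0007,0],[0,0.0006,0]], "rot": [[0,0,0],[0,0,0],[0,0,0]]}}

```text
t: 19.5
ee_pos: [0.5371, -0.0273, 0.0069]
orientation: [-0.005, 0.714, 0.701, -0.004]
force: [-11.5, -0.8, 4.2]
gripper_width: 0.0125
```

>>> {"api": "carry_out", "payload": {"hand": [-0.7,-0.7,-0.7], "xyz": [[0,0.0007,0],[0,0.0007,0],[0,0.0006,0]], "rot": [[0,0,0],[0,0,0],[0,0,0]]}}

```text
t: 19.88
ee_pos: [0.5403, -0.0272, 0.0069]
orientation: [-0.004, 0.714, 0.7, -0.004]
force: [-9.1, -0.6, 2.5]
gripper_width: 0.0127
```

>>> {"api": "carry_out", "payload": {"hand": [-0.7,-0.7,-0.7], "xyz": [[0,0.0005,0],[0,0.0005,0],[0,0.0005,0]], "rot": [[0,0,0],[0,0,0],[0,0,0]]}}

```text
t: 20.25
ee_pos: [0.5417, -0.0272, 0.0069]
orientation: [-0.005, 0.714, 0.7, -0.004]
force: [-9.5, 0.1, 2.6]
gripper_width: 0.0127
```

>>> {"api": "carry_out", "payload": {"hand": [-0.7,-0.7,-0.7], "xyz": [[0,0.0005,0],[0,0.0005,0],[0,0.0005,0]], "rot": [[0,0,0],[0,0,0],[0,0,0]]}}

```text
t: 20.62
ee_pos: [0.5432, -0.0273, 0.0069]
orientation: [-0.005, 0.714, 0.7, -0.004]
force: [-9.5, 0.8, 1.7]
gripper_width: 0.0129
```

>>> {"api": "carry_out", "payload": {"hand": [-0.7,-0.7,-0.7], "xyz": [[0,0.0005,0],[0,0.0005,0],[0,0.0005,0]], "rot": [[0,0,0],[0,0,0],[0,0,0]]}}

```text
t: 21.0
ee_pos: [0.5447, -0.0273, 0.0069]
orientation: [-0.005, 0.714, 0.7, -0.004]
force: [-10.8, 0.0, 3.8]
gripper_width: 0.013
```

>>> {"api": "carry_out", "payload": {"hand": [-0.7,-0.7,-0.7], "xyz": [[0,0.0004,0],[0,0.0004,0],[0,0.0004,0]], "rot": [[0,0,0],[0,0,0],[0,0,0]]}}

```text
t: 21.38
ee_pos: [0.5458, -0.0273, 0.0069]
orientation: [-0.005, 0.714, 0.7, -0.004]
force: [-10.5, 0.3, 2.6]
gripper_width: 0.013
```

>>> {"api": "carry_out", "payload": {"hand": [-0.7,-0.7,-0.7], "xyz": [[0,0.0004,0],[0,0.0004,0],[0,0.0004,0]], "rot": [[0,0,0],[0,0,0],[0,0,0]]}}

```text
t: 21.75
ee_pos: [0.547, -0.0274, 0.0069]
orientation: [-0.005, 0.714, 0.7, -0.004]
force: [-10.1, -0.1, 2.1]
gripper_width: 0.0126
```

>>> {"api": "carry_out", "payload": {"hand": [-0.7,-0.7,-0.7], "xyz": [[0,0.0004,0],[0,0.0004,0],[0,0.0004,0]], "rot": [[0,0,0],[0,0,0],[0,0,0]]}}

```text
t: 22.12
ee_pos: [0.5482, -0.0274, 0.0069]
orientation: [-0.005, 0.714, 0.7, -0.004]
force: [-9.9, 0.2, 2.7]
gripper_width: 0.0128
```

>>> {"api": "carry_out", "payload": {"hand": [-0.7,-0.7,-0.7], "xyz": [[0,0.0004,0],[0,0.0004,0],[0,0.0004,0]], "rot": [[0,0,0],[0,0,0],[0,0,0]]}}

```text
t: 22.5
ee_pos: [0.5491, -0.0274, 0.0069]
orientation: [-0.005, 0.714, 0.7, -0.004]
force: [-10.9, -0.2, 3.5]
gripper_width: 0.0128
```

>>> {"api": "carry_out", "payload": {"hand": [-0.7,-0.7], "xyz": [[0,0.0004,0],[0,0.0004,0]], "rot": [[0,0,0],[0,0,0]]}}

```text
t: 22.75
ee_pos: [0.5491, -0.0274, 0.0069]
orientation: [-0.005, 0.714, 0.701, -0.004]
force: [-13.1, 0.2, 5.1]
gripper_width: 0.0132
```

>>> {"api": "carry_out", "payload": {"hand": [-0.7,-0.7], "xyz": [[0,0.0004,0],[0,0.0004,0]], "rot": [[0,0,0],[0,0,0]]}}

```text
t: 23.0
ee_pos: [0.5491, -0.0274, 0.0069]
orientation: [-0.006, 0.714, 0.701, -0.005]
force: [-14.1, -0.9, 6.1]
gripper_width: 0.0129
```

>>> {"api": "carry_out", "payload": {"hand": [-0.7,-0.7], "xyz": [[0,0.0003,-0.0002],[0,0,0]], "rot": [[0,0,0],[0,0,0]]}}

```text
t: 23.25
ee_pos: [0.5493, -0.0273, 0.0069]
orientation: [-0.006, 0.714, 0.701, -0.005]
force: [-13.1, -0.2, 4.1]
gripper_width: 0.013
```

>>> {"api": "carry_out", "payload": {"hand": [-0.7,-0.7], "xyz": [[0,0.0003,-0.0002],[0,0,0]], "rot": [[0,0,0],[0,0,0]]}}

```text
t: 23.5
ee_pos: [0.5494, -0.0273, 0.007]
orientation: [-0.006, 0.714, 0.701, -0.005]
force: [-13.2, -0.2, 4.3]
gripper_width: 0.0131
```

The force now climbs while the wedge hardly moves (0.5491 to 0.5494), so it is at the lips. I press on in small steps.

>>> {"api": "carry_out", "payload": {"hand": [-0.7,-0.7], "xyz": [[0,0.0005,-0.0001],[0,0.0005,0]], "rot": [[0,0,0],[0,0,0]]}}

```text
t: 23.75
ee_pos: [0.5494, -0.0273, 0.007]
orientation: [-0.007, 0.714, 0.701, -0.006]
force: [-14.9, 0.1, 5.7]
gripper_width: 0.0128
```

>>> {"api": "carry_out", "payload": {"hand": [-0.7,-0.7], "xyz": [[0,0.0005,-0.0001],[0,0,0]], "rot": [[0,0,0],[0,0,0]]}}

```text
t: 24.0
ee_pos: [0.5494, -0.0273, 0.007]
orientation: [-0.007, 0.714, 0.701, -0.006]
force: [-15.1, 0.0, 5.3]
gripper_width: 0.0125
```

>>> {"api": "carry_out", "payload": {"hand": [-0.7,-0.7], "xyz": [[0,0.0005,-0.0002],[0,0.0005,0]], "rot": [[0,0,0],[0,0,0]]}}

```text
t: 24.25
ee_pos: [0.5495, -0.0273, 0.007]
orientation: [-0.008, 0.713, 0.701, -0.007]
force: [-16.3, -0.9, 6.6]
gripper_width: 0.0131
```

>>> {"api": "carry_out", "payload": {"hand": [-0.7,-0.7], "xyz": [[0,0.0005,-0.0001],[0,0,0]], "rot": [[0,0,0],[0,0,0]]}}

```text
t: 24.5
ee_pos: [0.5495, -0.0273, 0.007]
orientation: [-0.008, 0.713, 0.701, -0.007]
force: [-17.0, -0.4, 6.6]
gripper_width: 0.0127
```

>>> {"api": "carry_out", "payload": {"hand": [-0.7,-0.7], "xyz": [[0,0.0005,-0.0002],[0,0.0005,0]], "rot": [[0,0,0],[0,0,0]]}}

```text
t: 24.75
ee_pos: [0.5497, -0.0272, 0.007]
orientation: [-0.009, 0.713, 0.701, -0.007]
force: [-18.8, -0.4, 6.4]
gripper_width: 0.0125
```

>>> {"api": "carry_out", "payload": {"hand": [-0.7,-0.7], "xyz": [[0,0.0005,-0.0001],[0,0,0]], "rot": [[0,0,0],[0,0,0]]}}

```text
t: 25.0
ee_pos: [0.5497, -0.0272, 0.007]
orientation: [-0.009, 0.713, 0.701, -0.008]
force: [-18.5, -1.6, 6.5]
gripper_width: 0.0126
```

>>> {"api": "carry_out", "payload": {"hand": [-0.7,-0.7], "xyz": [[0,0.0005,-0.0002],[0,0.0005,0]], "rot": [[0,0,0],[0,0,0]]}}

```text
t: 25.25
ee_pos: [0.5498, -0.0272, 0.007]
orientation: [-0.01, 0.713, 0.701, -0.008]
force: [-19.9, -1.3, 6.5]
gripper_width: 0.0132
```

>>> {"api": "carry_out", "payload": {"hand": [-0.7,-0.7,-0.7], "xyz": [[0,0.0005,-0.0001],[0,0,0],[0,0,0]], "rot": [[0,0,0],[0,0,0],[0,0,0]]}}

```text
t: 25.62
ee_pos: [0.5498, -0.0272, 0.007]
orientation: [-0.01, 0.713, 0.701, -0.009]
force: [-20.5, -0.7, 7.1]
gripper_width: 0.0127
```

Run:
```python
from h import *
goto([.55,-.027,.006],1.553)
a=snap("scene","s6");b=snap("side","d6");a0=cv2.imread("pics/s3.png");b0=cv2.imread("pics/d3.png")
c=lambda i,r:cv2.resize(i[r[0]:r[0]+60,r[1]:r[1]+80],None,fx=5,fy=5,interpolation=cv2.INTER_CUBIC)
cv2.imwrite("pics/c6.png",np.vstack([np.hstack([c(a0,(195,262)),c(a,(195,262))]),np.hstack([c(b0,(130,245)),c(b,(130,245))])]))
```

```text
pos [ 0.5498 -0.0272  0.007 ] yaw 1.5526 tilt [-0.0262  0.002 ] F [-20.5   -0.73   7.13] w 0.0127 t 25.62
shift [0.0002 0.0002 0.001 ] turn -0.0004
```

View pics/c6.png

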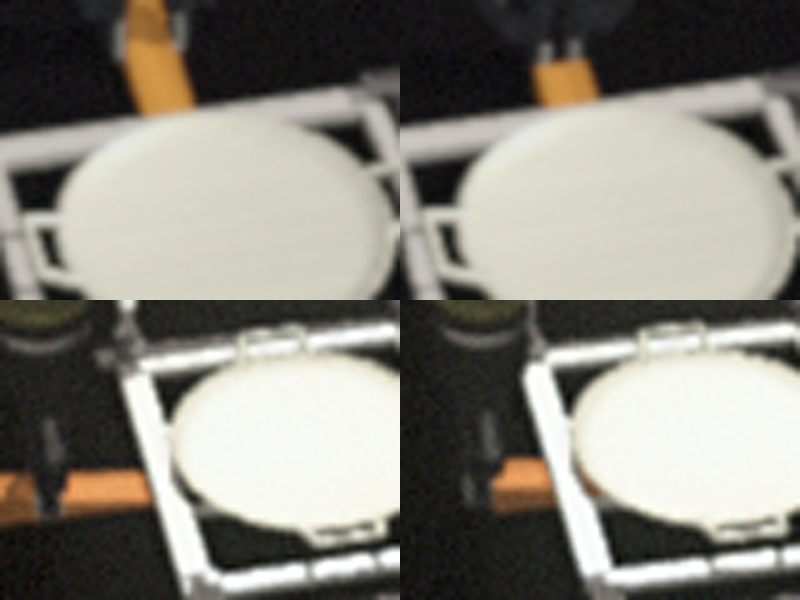

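>>> {"api": "carry_out", "payload": {"hand": [-0.7,-0.7], "xyz": [[0,0.0005,-0.0002],[0,0.0005,0]], "rot": [[0,0,0],[0,0,0]]}}

```text
t: 25.98
ee_pos: [0.5499, -0.0272, 0.007]
orientation: [-0.011, 0.713, 0.701, -0.009]
force: [-22.4, -1.6, 7.7]
gripper_width: 0.0127
```

>>> {"api": "carry_out", "payload": {"hand": [-0.7,-0.7,-0.7], "xyz": [[0,0.0005,-0.0001],[0,0,0],[0,0,0]], "rot": [[0,0,0],[0,0,0],[0,0,0]]}}

```text
t: 26.35
ee_pos: [0.5499, -0.0272, 0.0071]
orientation: [-0.011, 0.713, 0.701, -0.01]
force: [-21.9, -2.2, 7.7]
gripper_width: 0.0127
```

Run:
```python
from h import *
goto([.55,-.027,.006],1.553)
g=lambda f:cv2.cvtColor(cv2.imread(f"pics/{f}.png"),cv2.COLOR_BGR2GRAY).astype(np.float32)
snap("scene","s7")
# front bar, clear of wedge and plate: scene native columns ~258-280 and 312-335
for nm,(x0,x1,y0,y1) in {"barR":(262,284,212,238),"barL":(315,332,202,226),"postR":(243,255,212,236)}.items():
    best=[]
    for f in("s6","s7"):
        (dx,dy),r=cv2.phaseCorrelate(g("s3")[y0:y1,x0:x1],g(f)[y0:y1,x0:x1],cv2.createHanningWindow((x1-x0,y1-y0),cv2.CV_32F)); best.append((round(dx,2),round(dy,2),round(r,2)))
    print(nm,best)
for y in(-.12,.06): print(np.subtract(proj("scene",[.613,y,.03]),proj("scene",[.613,y,.022])))
```

```text
pos [ 0.5499 -0.0272  0.0071] yaw 1.5528 tilt [-0.0288  0.0021] F [-21.89  -2.17   7.72] w 0.0127 t 26.35
shift [0.0002 0.0001 0.0011] turn -0.0002
barR [(-0.28, -0.71, 1.0), (-0.36, -0.55, 1.03)]
barL [(0.24, -1.3, 1.08), (0.28, -1.42, 1.11)]
postR [(-0.01, -0.14, 1.03), (-0.03, -0.16, 0.96)]
[-0.00338177 -1.64895995]
[ 0.14278191 -1.64794868]
```

Run:
```python
from h import *
g=lambda f:cv2.cvtColor(cv2.imread(f"pics/{f}.png"),cv2.COLOR_BGR2GRAY).astype(float)
def dy(f,cols,y0,y1):
    a,b=g("s3"),g(f); ys=np.arange(y0,y1,.05); S=np.arange(-4,4.01,.05); yy=np.arange(384)
    e=[sum(np.sum((np.interp(ys+s,yy,b[:,c])-np.interp(ys,yy,a[:,c]))**2) for c in cols) for s in S]
    return round(S[np.argmin(e)],2)
for lo,hi,y0,y1 in((262,282,208,232),(315,332,200,222),(300,313,203,222)):
    print(lo,hi,[dy(f,range(lo,hi),y0,y1) for f in("s6","s7")])
```

```text
262 282 [np.float64(-1.65), np.float64(-1.65)]
315 332 [np.float64(-1.7), np.float64(-1.7)]
300 313 [np.float64(-1.75), np.float64(-1.75)]
```

The bar's image moved up 1.65 to 1.75 px against 1.65 px expected for 8 mm, so the shelf is level. The push, corrected for Fz, is about 2.1 times the lifting push. I give one last small nudge, then back off straight and slowly.

>>> {"api": "carry_out", "payload": {"hand": [-0.7,-0.7,-0.7], "xyz": [[0,0.0005,-0.0001],[0,0.0005,-0.0001],[0,0,0]], "rot": [[0,0,0],[0,0,0],[0,0,0]]}}

```text
t: 26.78
ee_pos: [0.5501, -0.0271, 0.0071]
orientation: [-0.011, 0.713, 0.701, -0.01]
force: [-23.2, -2.6, 6.5]
gripper_width: 0.0128
```

>>> {"api": "carry_out", "payload": {"hand": [-0.7,-0.7,-0.7,-0.7,-0.7,-0.7,-0.7,-0.7,-0.7,-0.7], "xyz": [[0,-0.003,0],[0,-0.003,0],[0,-0.003,0],[0,-0.003,0],[0,-0.003,0],[0,-0.004,0],[0,-0.006,0],[0,-0.01,0],[0,-0.01,0],[0,0,0]], "rot": [[0,0,0],[0,0,0],[0,0,0],[0,0,0],[0,0,0],[0,0,0],[0,0,0],[0,0,0],[0,0,0],[0,0,0]]}}

```text
t: 28.02
ee_pos: [0.52, -0.0273, 0.0105]
orientation: [-0.0, 0.714, 0.7, -0.0]
force: [0.5, -0.7, 0.2]
gripper_width: 0.0129
```

>>> {"api": "carry_out", "payload": {"hand": [-0.7,-0.7,-0.7,-0.7,-0.7,-0.7], "xyz": [[0,-0.02,-0.02],[0,0,-0.04],[0,0,-0.05],[0,0,-0.04],[0,0,0],[0,0,0]], "rot": [[0,0,0],[0,0,0],[0,0,0],[0,0,0],[0,0,0],[0,0,0]]}}

```text
t: 28.78
ee_pos: [0.5012, -0.027, 0.1601]
orientation: [-0.0, 0.714, 0.7, -0.0]
force: [-0.1, 0.6, -0.1]
gripper_width: 0.013
```

Run:
```python
from h import *
goto([.5,-.027,.15],1.553)
a=snap("scene","s8"); b=snap("side","d8"); w=snap("wrist","w8")
g=lambda f:cv2.cvtColor(cv2.imread(f"pics/{f}.png"),cv2.COLOR_BGR2GRAY).astype(float)
def dy(f,cols,y0,y1):
    p,q=g("s3"),g(f); ys=np.arange(y0,y1,.05); S=np.arange(-4,4.01,.05); yy=np.arange(384)
    e=[sum(np.sum((np.interp(ys+s,yy,q[:,c])-np.interp(ys,yy,p[:,c]))**2) for c in cols) for s in S]
    return round(S[np.argmin(e)],2)
for lo,hi,y0,y1 in((262,282,208,232),(315,332,200,222),(300,313,203,222)): print(dy("s8",range(lo,hi),y0,y1))
c=lambda i,r:cv2.resize(i[r[0]:r[0]+120,r[1]:r[1]+160],(400,300),interpolation=cv2.INTER_CUBIC)
cv2.imwrite("pics/c8.png",np.vstack([np.hstack([c(a,(170,240)),c(b,(110,210))]),np.hstack([cv2.resize(w,(400,300)),cv2.resize(a,(400,300))])]))
```

```text
pos [ 0.5012 -0.027   0.1601] yaw 1.552 tilt [-0.0001  0.    ] F [-0.09  0.62 -0.15] w 0.013 t 28.77
shift [-0.     -0.0012  0.0101] turn -0.001
-1.65
-1.7
-1.75
```

View pics/c8.png

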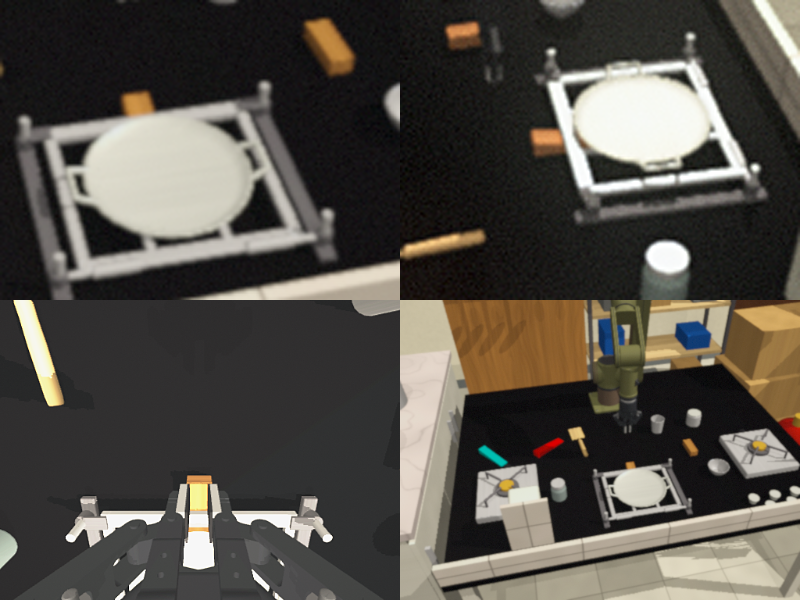

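The wedge is under the bar's middle: scene crop (138,102), wrist crop (200,485), with the rail ends symmetric at columns 90 and 308. The shelf is still raised, and the spatula, jar, block and other things are where they were. Handing in.

```bash
python3 -c "
from station import robot
print(robot.sign_off())"
```

```text
the job is handed in; nothing more can be done
None
```

The wedge is in place under the middle of the rack's front bar, the shelf looks level against its stop lips, and the job is handed in. I laid the wedge flat and started its thin end under the bar. I then let go and pushed on its thick end with the nearly shut fingers until I felt the stop.

- **Level:** the bar rose 1.65–1.75 px in the scene camera, against 1.65 px expected for 8 mm. It read the same after I let go.
- **Seating force:** the lips came in at TCP x of about 0.549 m. I stopped at a push of 23 N, about 2.4 times the lifting push once corrected for the vertical force on the fingers. That suggests roughly 11–12 N between wedge and shelf (9.5–14 N at the limits), but I had no direct reading of it.
- **Position:** the last picture shows the wedge within a few mm of the rack's middle line and pointing straight in. The fingers were clear, the measured force was near zero, and the other things on the counter had not visibly moved.

- **Lifted thick end:** midway, the fingers appear to have lifted the wedge's thick end by 1–2 mm (vertical force about −3.5 N). I backed off, which should have let it settle flat, and pushed again at a corrected height. I had no direct measurement of how flat it lies at the end.
- **Disagreeing check:** a first image check of the shelf's rise gave only about 0.6 px on the right side. I put this down to too small a window; the repeated measurement agreed on all three parts of the bar.

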